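# Snap the crown case shut, then lift it and hold it level

## Task

The white crown case stands open with a tooth segment inside: press its blue cover down until the catch snaps, and take the gripper away so that the catch alone keeps it shut. Then grip the case by its long sides, lift it straight up and level until its underside is at least 12 cm above the bench, and finish while holding it there, still and level, carried by nothing but the gripper. Leave the other things where they are.

Things in the scene. Friction and masses are not known exactly. Their poses are not given: they have to be found in the camera images.
- case: White crown case, loose, 0.2 to 0.35 kg: tub 96 mm (its x) x 60 mm (y) x 36 mm high, walls 4 mm, floor 3 mm; yaw within 0.6 rad. Origin: centre of underside, z up. Hinge at its +x end (away from the robot), catch at -x. Long sides (60 mm apart across y) are plain: grip there at mid length; centre of mass up to 8 mm from it toward -x, 18 mm up. Shut, top at 41 mm, tongue out to x = -57 mm.
- cover (a joint): Blue cover's angle, rad: 0 = shut and caught, grows as it opens upward, stop 1.3; starts at 0.45 to 0.95. Hinge friction (0.3 N at the free edge) keeps it where it is left. From about 0.08 a spring ball in the -x end wall resists: 5 to 8 N down near the free edge presses it past 0.04, whence it snaps to 0 and stays; a cover not snapped in stays above 0.04.
- cover_hinge (a point): Mid point of the cover's hinge axis: x = +50 mm, y = 0, z = 34 mm in the frame of the case. The axis runs along the case's y. The frame turns with the cover; at angle 0 it is parallel to that of the case.
- cover_edge (a point): Middle of the free edge of the cover's upper (outer) face, 98 mm from the hinge. The cover is a flat plate 96 x 60 x 5 mm, its outer face 7 mm outside the plane through the hinge axis; an orange tongue 26 mm wide at the free edge (to 107 mm from the hinge) reaches down to 16 mm inside that plane.
- segment: Small white plaster tooth segment, 17 x 43 x 13 mm, 20 g, lying loose inside the case. Origin at the centre of its underside.
- spare_box: Bystander: closed dark grey tooth box with a clear lid, 70 x 92 x 32 mm, loose. It and the case stand side by side left of the dark pad, either one on the left. Origin at the centre of its underside.
- tape_roll: Bystander: roll of tan tape lying flat, 96 mm across, 48 mm high, loose, on the dark pad at the right. Origin at the centre of its underside.
- white_jar: Bystander: white screw jar, 52 mm across, 55 mm high, loose, far right. Origin at the centre of its underside.
- bur_stand: Bystander: aluminium bur block with coloured burs, 34 x 75 x 52 mm, loose, on the dark pad right of the tape. Origin at the centre of its underside.
- tissue_box_1: Fixed: tissue box, 117 x 231 x 156 mm, at the back left. Origin under its centre.
- pen_pot_1: Fixed: pot of pens, 90 mm across, 168 mm high, at the back. Origin under its centre.
- articulator: Fixed: black dental articulator, 101 x 106 x 108 mm, at the back. Origin under its centre.
Not all that is in view belongs to the job. Leave any red look-alike of the articulator alone.

How it is judged:
By the outcome, as a careful person would: the job done as asked, in the order asked, and still so for the second after the job is handed in, while the arm keeps its last pose, push and grip.
It also fails if it takes over 43 s, if anything falls off the work surface, if the arm or the gripper's body presses on something with over 40 N, if the wrist force passes 120 N, or if a joint passes its speed limit or range.

## Robot

A 6-joint arm with a two-finger parallel gripper is mounted at the origin on a cart in front of the work surface, level with it; the furniture and walls round the work are solid. World frame = base frame: x ahead of the robot, y to its left, z up, the work surface at z = 0. Lengths are in m, angles in rad, forces in N, time in s.
With the tool pointing down it reaches from about 0.375 to 0.975 m from the base axis. Payload 3.8 kg.
Tool frame: the origin (TCP) lies midway between the tips of the shut fingers; the grasp point (between the pads) lies 19 mm behind it; z points along the fingers, y is the line along which they close (so a half turn about z gives the same grasp; the last joint's range is limited). The gripper opens to 85 mm and grips with 20 to 120 N. Pads are 22 mm wide; open, the fingers measure 114 mm over their backs; the gripper's body (76 mm by 85 mm) begins 54 mm behind the grasp point. The pads swing forward as they close: fully open they stand 13 mm farther back than shut.
Start: joints at [1.244, 0.264, 1.604, -0, 1.274, -0.037], TCP at [0.193, 0.647, 0.231] pointing down, gripper open.
Joint ranges: [-2.63, 2.63], [-0.94, 2.18], [0.31, 2.57], [-1.31, 4.45], [0, 2.66], [-2.55, 2.55]. Speed limits (rad/s): [2.57, 2.57, 3.14, 3.14, 3.14, 3.14].

## Interface

Orientations are given as a rotation vector (axis times angle).
In Python, from workcell import bot, read_camera, camera_info, ticket gives the robot as it stands.
- The arm moves only by the tool servo_tool, never from a script. Its argument "targets" is a list of rows, each an object of numbers: "hand": the closure, from -1 (fully open) to 1 (shut); "x", "y", "z": the shift along the tool's x, y, z as a fraction of full scale; "roll": the turn about the tool's z as a fraction of full scale. In form: [{"hand": .., "x": .., "y": .., "z": .., "roll": ..}, ...]. A call has 1 to 10 rows; each row is the pose to reach, as a shift and turn from the pose commanded when the call began, along the tool's axes at that moment, turning the shorter way round; what a row does not reach only later rows make up. Full scale, the value 1, is 50 cm for a shift and 180 degrees for a turn. A row lasts 1/12 s, in which the tool goes at most 41.7 mm and 7.16 degrees, less where a joint would pass 70% of its speed; a pose out of reach is approached as far as the arm can. A call with a number of a shift or a turn outside -1 to 1 is refused whole. A call with a gripper value outside its range is refused whole. The fingers move at their own pace and stop on an object; "grip_force" is the grip in N (left out, the last holds). Time passes only in rows, so rows that repeat a pose let the fingers close. It gives the time, the measured TCP pose, the force, the opening and the grip force at its end, in the units of the state.
- bot.read_state(): the state, without advancing time (a new reading comes with each control period).
- read_camera(name): name is "scene" or "top"; returns the picture (384x512x3 uint8, red, green, blue); there is no depth.
- camera_info(name): a dict with "fx", "fy", "cx", "cy" (pixels), "eye" and "orientation" of the camera in the world. Camera axes: x right, y down, z forward; pixel columns grow to the right and rows downward; lengths in m; the calibration is good to about 2 mm. A picture is of the moment at which its call begins. camera_info takes no time and is no camera call.
- ticket.finish_job(): hands the job in; it is judged then, once.
The state is a dict: "time": time; "q": joint angles; "joint_vel": joint speeds; "joint_torque": joint torques, N m; "tool_pos": TCP position; "tcp_rot": TCP orientation; "wrist_force": force on the tool from outside, world axes, zero at the start; "torque": the same for the moment, N m; "width": opening from 0.0 (shut) to 1.0 (fully open); "grip_force": force on a finger pad.
Only numpy, scipy, OpenCV 4.12 (cv2) and the standard library are available. Lean on these libraries where they do the work, as an engineer would, in place of code of your own. Each camera call takes 0.05 s, during which the arm holds its last target. There are 200 camera calls.

## Working session

There is one attempt and no reset: what is moved stays moved. The work goes in short steps, Python scripts to look and compute and a tool call to move; the robot and the scene stay as the last step left them, time stands still between calls to the robot, and variables do not carry over. Pictures are saved under pics/ and viewed, at most 10 in all, crops included, and the job is handed in when it is done.

Besides the shell and the picture viewer there is one more tool, called as name([rows], argument=value, ...), one row to a line, values as JSON. servo_tool: Moves the arm, as the interface text tells. Its arguments: {"type":"object","properties":{"targets":{"type":"array"},"grip_force":{"type":"number"}},"required":["targets"]}

```bash
mkdir -p pics; python3 - <<'E'
from workcell import bot, read_camera, camera_info
import cv2,numpy as np
a=[read_camera(n) for n in("scene","top")]
for n,i in zip(("scene","top"),a):
    cv2.imwrite(f"pics/{n}0.png",i[:,:,::-1]); print(n,camera_info(n))
print(bot.read_state())
E
```

```text
scene {'fx': 439.23922750745965, 'fy': 439.23922750745965, 'cx': 261.8782829704772, 'cy': 186.55451710076701, 'eye': array([-0.23782657, -0.48888633,  0.92442834]), 'orientation': array([-2.07597138,  1.16675295, -0.49831599])}
top {'fx': 462.6721509739859, 'fy': 462.6721509739859, 'cx': 251.53810893271273, 'cy': 188.06437477173333, 'eye': array([ 3.86904498e-01, -4.03172956e-04,  1.50174187e+00]), 'orientation': array([-2.18198072,  2.12748771, -0.1008797 ])}
{'time': 0.1, 'q': array([ 1.24410765e+00,  2.64693472e-01,  1.60524616e+00, -2.76650553e-05,
        1.27370501e+00, -3.68820158e-02]), 'joint_vel': array([ 0.00199121, -0.00294297, -0.0030132 , -0.00264443,  0.002106  ,
        0.00159233]), 'joint_torque': array([-1.84292730e-06, -5.16705000e+01, -3.68590021e+01, -1.83178049e-04,
        6.30496317e-03,  9.23375126e-06]), 'tool_pos': array([0.19267785, 0.64622124, 0.23007127]), 'tcp_rot': array([-0.45357317, -3.10832726,  0.0031773 ]), 'wrist_force': array([-0.29688608, -0.08338346,  0.53072264]), 'torque': array([-0.04646142,  0.04012465,  0.0184106 ]), 'grip_force': 0.0, 'width': 0.9994273378652584}
```

View pics/scene0.png

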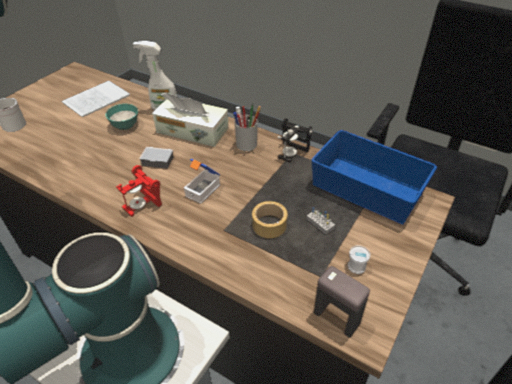

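View pics/top0.png

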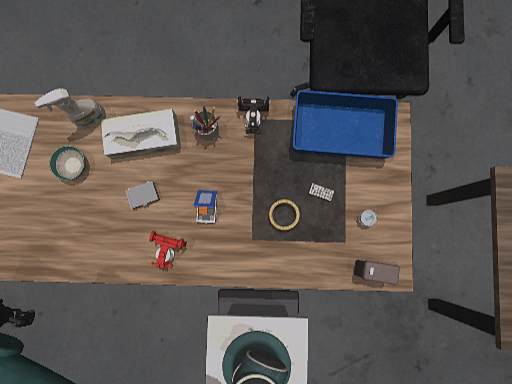

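The scene view shows the open white case at (202,186) with its blue cover at (205,168), and the grey spare box at (156,157). The top view has the case at (206,207) and the spare box at (142,194). The red look-alike is at (167,250) in the top view. Only the white tub with the blue cover fits the description; I'll confirm it in an enlarged crop.

```bash
python3 - <<'E'
import cv2,numpy as np
s=cv2.imread("pics/scene0.png")[155:210,175:230]; t=cv2.imread("pics/top0.png")[180:235,180:235]
f=lambda i:cv2.resize(i,(396,396),interpolation=cv2.INTER_CUBIC)
cv2.imwrite("pics/crop.png",np.hstack([f(s),f(t)]))
E
```

```text
(no output)
```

View pics/crop.png

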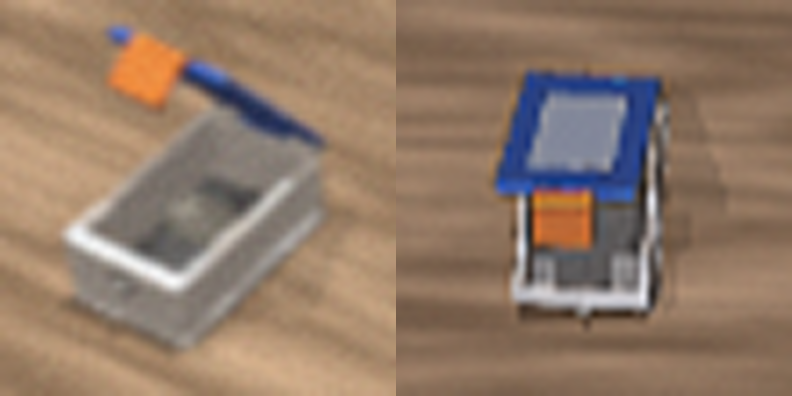

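The crop confirms it: white tub, blue cover half open, orange tongue. The tub's catch-end rim corners are at crop (68,237) and (180,283) in the scene half. Now I'll fit pose and cover angle from both views.

```bash
cat > h.py <<'E'
import numpy as np
from workcell import bot, read_camera, camera_info
from scipy.spatial.transform import Rotation as R
from scipy.optimize import least_squares
def proj(n,P):
    c=camera_info(n); p=(np.atleast_2d(P)-c["eye"])@R.from_rotvec(c["orientation"]).as_matrix()
    return np.c_[c["fx"]*p[:,0]/p[:,2]+c["cx"],c["fy"]*p[:,1]/p[:,2]+c["cy"]]
def world(v,C): # v=x,y,yaw,z0
    return R.from_euler("z",v[2]).apply(np.atleast_2d(C))+[v[0],v[1],v[3]]
def cov(a,d,y,n): return [.05-d*np.cos(a)+n*np.sin(a),y,.034+d*np.sin(a)+n*np.cos(a)]
E
cat > fit.py <<'E'
from h import *
S=[((-.048,.03,.036),(68,235)),((-.048,-.03,.036),(182,287)),((-.048,-.03,0),(180,348)),((.048,-.03,0),(322,213)),((-.048,.03,0),(80,302))]
T=[((-.048,.03,.036),(515-396,297)),((-.048,-.03,.036),(652-396,305))]
SC=[((.098,.03,.007),(110,30)),((.107,.013,-.016),(108,97)),((.107,-.013,-.016),(155,108))]
TC=[((.098,.03,.007),(102,181)),((.098,-.03,.007),(236,188)),((.002,.03,.007),(131,73)),((.002,-.03,.007),(264,79)),((.107,.013,-.016),(138,246)),((.107,-.013,-.016),(194,249))]
def res(v):
    r=[]
    for n,o,A,B in(("scene",(175,155),S,SC),("top",(180,180),T,TC)):
        P=world(v,[a for a,_ in A]+[cov(v[4],*b) for b,_ in B])
        m=(np.array([u for _,u in A+B])+.5)/7.2-.5+o
        r.append(proj(n,P)-m)
    return np.vstack(r).ravel()
f=least_squares(res,[.5,.2,0,0,.7],loss="soft_l1")
print("x y yaw z0 angle",f.x.round(4));print(f.fun.reshape(-1,2).round(1))
sd=np.sqrt(np.diag(np.linalg.inv(f.jac.T@f.jac)))*.5;print("sd",sd.round(4))
print("edge",world(f.x,cov(f.x[4],.098,0,.007)),"hinge",world(f.x,[.05,0,.034]))
s=bot.read_state();print(R.from_rotvec(s["tcp_rot"]).as_matrix().round(3))
E
python3 fit.py
```

```text
x y yaw z0 angle [ 0.4896  0.1717 -0.0115  0.001   0.9126]
[[-0.6  0.1]
 [-0.3  0.4]
 [ 1.3  0.7]
 [ 0.8  0.5]
 [-0.7 -0.5]
 [-0.2 -0.4]
 [-0.2 -1.3]
 [ 0.5  0.4]
 [-0.1  0.3]
 [-0.3 -0.1]
 [-0.7  0.8]
 [ 0.6  0.5]
 [-0.3 -0.8]
 [ 0.  -1. ]
 [-0.1 -0. ]
 [ 0.7 -0.1]]
sd [0.0007 0.0006 0.0106 0.0011 0.0097]
edge [[0.48521554 0.17178553 0.11680365]] hinge [[0.53962277 0.17115893 0.03499618]]
[[-0.958  0.286 -0.001]
 [ 0.286  0.958 -0.002]
 [ 0.    -0.002 -1.   ]]
```

The fit gives the case at (0.490, 0.172), yaw about -0.01, underside z of 1 mm (so on the bench, as it must be), and cover angle 0.91. That is within the stated ranges, with residuals of about 1 px or less. Next I move with shut fingers to above the cover.

servo_tool([
  {"hand": 1,"x": -0.868,"y": -0.733,"z": 0,"roll": -0.0885},
  {"hand": 1,"x": -0.868,"y": -0.733,"z": 0,"roll": -0.0885},
  {"hand": 1,"x": -0.868,"y": -0.733,"z": 0,"roll": -0.0885},
  {"hand": 1,"x": -0.868,"y": -0.733,"z": 0,"roll": -0.0885},
  {"hand": 1,"x": -0.868,"y": -0.733,"z": 0,"roll": -0.0885},
  {"hand": 1,"x": -0.868,"y": -0.733,"z": 0,"roll": -0.0885},
  {"hand": 1,"x": -0.868,"y": -0.733,"z": 0,"roll": -0.0885},
  {"hand": 1,"x": -0.868,"y": -0.733,"z": 0,"roll": -0.0885},
  {"hand": 1,"x": -0.868,"y": -0.733,"z": 0,"roll": -0.0885},
  {"hand": 1,"x": -0.868,"y": -0.733,"z": 0,"roll": -0.0885},
])

```text
time: 0.93
tool_pos: [0.4215, 0.2962, 0.231]
tcp_rot: [-0.018, -3.141, 0.0]
wrist_force: [0.2, 0.4, 0.3]
width: -0.002
grip_force: 0.0
```

```bash
cat > go.py <<'E'
import sys; from h import *
# target x y z, tool x heading (deg)
x,y,z,h=map(float,sys.argv[1:5]); s=bot.read_state(); M=R.from_rotvec(s["tcp_rot"]).as_matrix()
d=M.T@(np.array([x,y,z])-s["tool_pos"]); hd=np.degrees(np.arctan2(M[1,0],M[0,0]))
print("t",s["time"],"pos",s["tool_pos"].round(4),"head",hd.round(2),"q",s["q"].round(2),"F",s["wrist_force"].round(1),"w",round(s["width"],3))
print("frac",(d/.5).round(4),"roll",round(-((h-hd+180)%360-180)/180,4)); print(M.round(3))
E
python3 go.py .504 .1716 .15 179.34
```

```text
t 0.9333 pos [0.4215 0.2962 0.231 ] head 179.34 q [ 0.56 -0.04  1.94 -0.    1.24 -0.99] F [0.2 0.4 0.3] w -0.002
frac [-0.168  -0.2473  0.1619] roll 0.0
[[-1.     0.011 -0.   ]
 [ 0.011  1.    -0.   ]
 [ 0.    -0.    -1.   ]]
```

servo_tool([
  {"hand": 1,"x": -0.168,"y": -0.247,"z": 0.0,"roll": 0},
  {"hand": 1,"x": -0.168,"y": -0.247,"z": 0.0,"roll": 0},
  {"hand": 1,"x": -0.168,"y": -0.247,"z": 0.0,"roll": 0},
  {"hand": 1,"x": -0.168,"y": -0.247,"z": 0.0,"roll": 0},
  {"hand": 1,"x": -0.168,"y": -0.247,"z": 0.1,"roll": 0},
  {"hand": 1,"x": -0.168,"y": -0.247,"z": 0.16,"roll": 0},
  {"hand": 1,"x": -0.168,"y": -0.247,"z": 0.16,"roll": 0},
  {"hand": 1,"x": -0.168,"y": -0.247,"z": 0.16,"roll": 0},
])

```text
time: 1.6
tool_pos: [0.501, 0.1728, 0.1486]
tcp_rot: [-0.019, -3.135, 0.003]
wrist_force: [0.5, -0.2, 0.4]
width: 0.0
grip_force: 0.0
```

```bash
python3 go.py .504 .1716 .108 179.34; python3 - <<'E'
from h import *; import cv2
a=[read_camera(n) for n in("scene","top")]
f=lambda i:cv2.resize(i[:,:,::-1],(390,390),interpolation=cv2.INTER_CUBIC)
cv2.imwrite("pics/pre.png",np.hstack([f(a[0][130:208,165:243]),f(a[1][165:243,165:243])]))
E
```

```text
t 1.6 pos [0.501  0.1728 0.1486] head 179.3 q [ 0.29  0.06  2.    0.    1.09 -1.27] F [ 0.5 -0.2  0.4] w 0.0
frac [-0.0066 -0.0022  0.0812] roll -0.0002
[[-1.     0.012 -0.007]
 [ 0.012  1.    -0.002]
 [ 0.007 -0.002 -1.   ]]
```

View pics/pre.png

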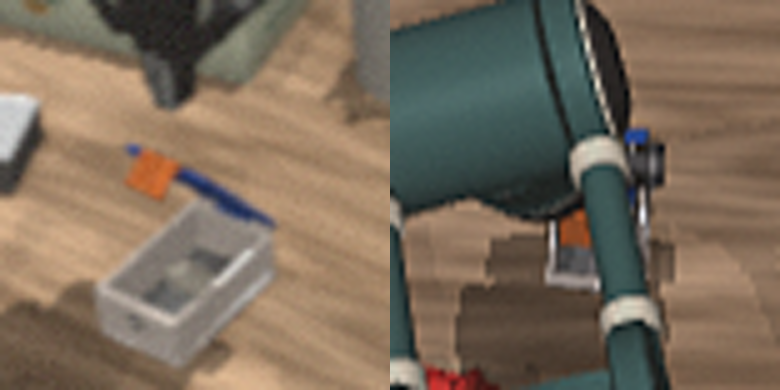

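The left half shows the shut fingertips at (170,95), right over the cover's upper part, with the tub undisturbed. I follow the cover's arc down to about 0.15 rad.

servo_tool([
  {"hand": 1,"x": 0.0,"y": 0,"z": 0.045,"roll": 0},
  {"hand": 1,"x": 0.002,"y": 0,"z": 0.075,"roll": 0},
  {"hand": 1,"x": 0.006,"y": 0,"z": 0.092,"roll": 0},
  {"hand": 1,"x": 0.022,"y": 0,"z": 0.106,"roll": 0},
  {"hand": 1,"x": 0.039,"y": 0,"z": 0.125,"roll": 0},
  {"hand": 1,"x": 0.054,"y": 0,"z": 0.145,"roll": 0},
  {"hand": 1,"x": 0.066,"y": 0,"z": 0.158,"roll": 0},
  {"hand": 1,"x": 0.077,"y": 0,"z": 0.17,"roll": 0},
  {"hand": 1,"x": 0.09,"y": 0,"z": 0.193,"roll": 0},
  {"hand": 1,"x": 0.09,"y": 0,"z": 0.193,"roll": 0},
])

```text
time: 2.53
tool_pos: [0.4554, 0.1737, 0.0526]
tcp_rot: [-0.018, -3.137, 0.002]
wrist_force: [-1.0, -0.8, -1.2]
width: -0.002
grip_force: 0.0
```

```bash
python3 go.py .452 .1721 .041 179.34; python3 - <<'E'
from h import *; import cv2
a=read_camera("scene")
cv2.imwrite("pics/arc.png",cv2.resize(a[130:208,165:243,::-1],(500,500),interpolation=cv2.INTER_CUBIC))
E
```

```text
t 2.5333 pos [0.4554 0.1737 0.0526] head 179.35 q [ 0.31  0.1   2.16  0.    0.89 -1.25] F [-1.  -0.8 -1.2] w -0.002
frac [ 0.0067 -0.0032  0.0232] roll 0.0
[[-1.     0.011 -0.005]
 [ 0.011  1.    -0.001]
 [ 0.005 -0.001 -1.   ]]
```

View pics/arc.png

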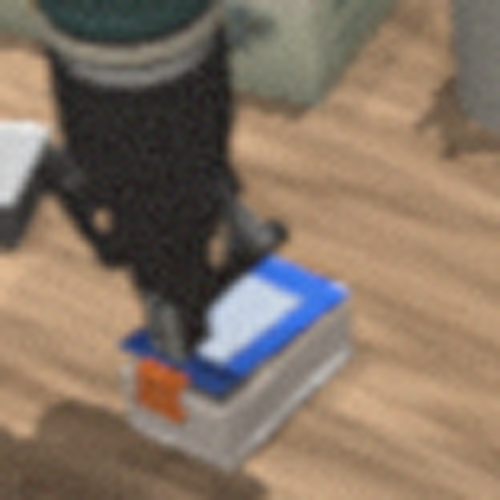

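The cover is nearly down, the fingertips sit near its free edge at (180,345), and the tongue is in front of the end wall. Now I press gently to the shut height.

servo_tool([
  {"hand": 1,"x": 0.006,"y": 0,"z": 0.004,"roll": 0},
  {"hand": 1,"x": 0.006,"y": 0,"z": 0.008,"roll": 0},
  {"hand": 1,"x": 0.006,"y": 0,"z": 0.012,"roll": 0},
  {"hand": 1,"x": 0.006,"y": 0,"z": 0.015,"roll": 0},
  {"hand": 1,"x": 0.006,"y": 0,"z": 0.018,"roll": 0},
  {"hand": 1,"x": 0.006,"y": 0,"z": 0.02,"roll": 0},
  {"hand": 1,"x": 0.006,"y": 0,"z": 0.022,"roll": 0},
  {"hand": 1,"x": 0.006,"y": 0,"z": 0.022,"roll": 0},
])

```text
time: 3.25
tool_pos: [0.4558, 0.1743, 0.0436]
tcp_rot: [0.019, 3.141, -0.0]
wrist_force: [0.0, 0.2, 0.1]
width: -0.002
grip_force: 0.0
```

servo_tool([
  {"hand": 1,"x": 0.008,"y": 0.003,"z": 0.002,"roll": 0},
  {"hand": 1,"x": 0.008,"y": 0.003,"z": 0.004,"roll": 0},
  {"hand": 1,"x": 0.008,"y": 0.003,"z": 0.006,"roll": 0},
  {"hand": 1,"x": 0.008,"y": 0.003,"z": 0.007,"roll": 0},
  {"hand": 1,"x": 0.008,"y": 0.003,"z": 0.007,"roll": 0},
])

```text
time: 3.67
tool_pos: [0.4513, 0.1759, 0.0405]
tcp_rot: [-0.018, -3.141, 0.0]
wrist_force: [-2.7, -1.0, 5.1]
width: -0.001
grip_force: 2.5
```

Contact is at 40.5 mm with 5 N, which matches the shut top. I'll press a little firmer to be sure, then retreat upward.

servo_tool([
  {"hand": 1,"x": 0.0,"y": 0,"z": 0.002,"roll": 0},
  {"hand": 1,"x": 0.0,"y": 0,"z": 0.004,"roll": 0},
  {"hand": 1,"x": 0.0,"y": 0,"z": 0.005,"roll": 0},
  {"hand": 1,"x": 0.0,"y": 0,"z": 0.005,"roll": 0},
])

```text
time: 4.0
tool_pos: [0.4513, 0.1761, 0.0396]
tcp_rot: [-0.018, -3.14, 0.0]
wrist_force: [-7.9, -1.3, 17.6]
width: 0.002
grip_force: 9.0
```

servo_tool([
  {"hand": 1,"x": 0.0,"y": 0,"z": -0.03,"roll": 0},
  {"hand": 1,"x": 0.0,"y": 0,"z": -0.1,"roll": 0},
  {"hand": 1,"x": 0.0,"y": 0,"z": -0.18,"roll": 0},
  {"hand": -1,"x": 0.0,"y": 0,"z": -0.26,"roll": 0},
  {"hand": -1,"x": 0.0,"y": 0.08,"z": -0.34,"roll": 0},
  {"hand": -1,"x": 0.0,"y": 0.16,"z": -0.4,"roll": 0},
  {"hand": -1,"x": 0.0,"y": 0.24,"z": -0.4,"roll": 0},
  {"hand": -1,"x": 0.0,"y": 0.32,"z": -0.4,"roll": 0},
  {"hand": -1,"x": 0.0,"y": 0.4,"z": -0.4,"roll": 0},
  {"hand": -1,"x": 0.0,"y": 0.4,"z": -0.4,"roll": 0},
])

```text
time: 4.83
tool_pos: [0.4539, 0.3809, 0.2384]
tcp_rot: [0.014, 3.14, 0.005]
wrist_force: [0.3, -0.3, -0.1]
width: 0.978
grip_force: 0.0
```

```bash
python3 - <<'E'
from h import *; import cv2
a=[read_camera(n) for n in("scene","top")]
np.save("a1.npy",np.array(a))
f=lambda i:cv2.resize(i[:,:,::-1],(396,396),interpolation=cv2.INTER_CUBIC)
cv2.imwrite("pics/shut.png",np.hstack([f(a[0][155:210,175:230]),f(a[1][180:235,180:235])]))
E
python3 go.py .49 .172 .19 179.34
```

```text
t 4.9333 pos [0.4536 0.3784 0.2373] head 179.53 q [ 0.65  0.1   1.78  0.    1.26 -0.91] F [-0.3 -0.8  0.5] w 0.997
frac [-0.0761 -0.4121  0.0945] roll 0.0011
[[-1.     0.008 -0.   ]
 [ 0.008  1.     0.   ]
 [ 0.     0.    -1.   ]]
```

View pics/shut.png

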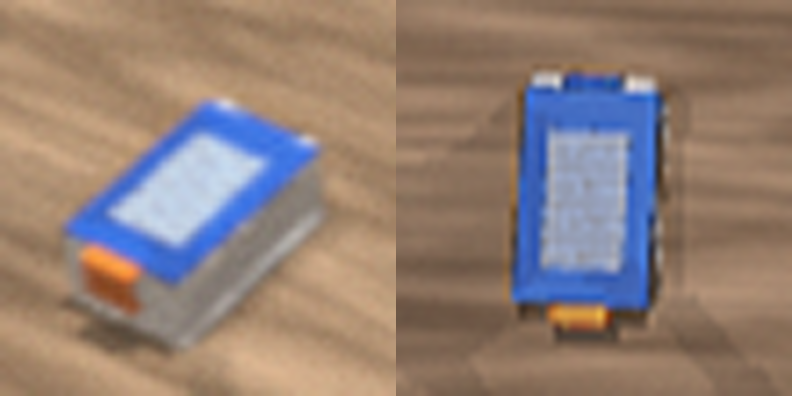

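The cover is flush and shut, with the tongue at (110,280) over the end wall. In the top half the cover corners are about (513,300), (651,305), (527,88) and (661,93). I refit pose and angle.

```bash
cat > fit2.py <<'E'
from h import *; import cv2
a=np.load("a1.npy")
def quad(im,o,n=55):
    c=cv2.resize(im[o[1]:o[1]+n,o[0]:o[0]+n],None,fx=8,fy=8,interpolation=cv2.INTER_CUBIC).astype(int)
    m=((c[...,2]-c[...,0])>25).astype(np.uint8); m=cv2.morphologyEx(m,cv2.MORPH_OPEN,np.ones((9,9)))
    h=cv2.convexHull(max(cv2.findContours(m,0,1)[0],key=cv2.contourArea))
    q=cv2.approxPolyN(h,4,-1,True).reshape(-1,2) if hasattr(cv2,"approxPolyN") else None
    return (q+.5)/8-.5+o
Q={n:quad(a[i],o) for i,(n,o) in enumerate((("scene",(175,155)),("top",(180,180))))}
C=[(d,y,.007) for d in(.098,.002) for y in(.03,-.03)]
def res(v):
    r=[]
    for n in Q:
        p=proj(n,world(v,[cov(v[4],*c) for c in C]))
        r.append(p-Q[n][np.argmin(np.linalg.norm(p[:,None]-Q[n],axis=2),1)])
    return np.vstack(r).ravel()
f=least_squares(res,[.4896,.1717,-.01,0,0],loss="soft_l1")
print(f.x.round(4)); print(f.fun.reshape(-1,2).round(2).tolist())
g=least_squares(lambda w:res([w[0],w[1],w[2],0,0]),[.4896,.1717,-.01],loss="soft_l1");print(g.x.round(4),g.fun.round(2))
E
python3 fit2.py
```

```text
Traceback (most recent call last):
  File "fit2.py", line 9, in <module>
    Q={n:quad(a[i],o) for i,(n,o) in enumerate((("scene",(175,155)),("top",(180,180))))}
         ~~~~^^^^^^^^
  File "fit2.py", line 7, in quad
    q=cv2.approxPolyN(h,4,-1,True).reshape(-1,2) if hasattr(cv2,"approxPolyN") else None
      ~~~~~~~~~~~~~~~^^^^^^^^^^^^^
cv2.error: OpenCV(4.12.0) :-1: error: (-5:Bad argument) in function 'approxPolyN'
> Overload resolution failed:
>  - Argument 'epsilon_percentage' must be float, not bool
>  - Argument 'epsilon_percentage' must be float, not bool
```

```bash
sed -i 's/q=cv2.approxPolyN.*/q=cv2.approxPolyN(h,4).reshape(-1,2)/' fit2.py; python3 fit2.py
```

```text
[ 0.4887  0.171  -0.0479  0.0029 -0.0454]
[[0.8, -0.08], [-0.17, -0.01], [0.18, 0.09], [-1.3, -0.14], [0.12, -0.52], [-0.37, -0.24], [0.2, 5.14], [0.25, -0.25]]
[ 0.4886  0.1711 -0.0385] [ 0.76 -0.4  -0.06 -0.44  0.09  0.72 -1.29  0.39  0.14 -0.47 -0.32 -0.37
  0.12  5.25  0.16 -0.32]
```

```bash
cat >> fit2.py <<'E'
Q["top"]=(np.array([(117,301),(256,306),(131,86),(265,91)])+.5)/7.2-.5+180
for k in (5,):
    f=least_squares(res,[.4896,.1717,-.01,0,0],loss="soft_l1");print(f.x.round(4),f.fun.round(2))
    g=least_squares(lambda w:res([w[0],w[1],w[2],0,0]),[.4896,.1717,-.01],loss="soft_l1");print(g.x.round(4),g.fun.round(2))
E
python3 fit2.py; python3 go.py .488 .171 .12 177.8
```

```text
[ 0.4887  0.171  -0.0479  0.0029 -0.0454]
[[0.8, -0.08], [-0.17, -0.01], [0.18, 0.09], [-1.3, -0.14], [0.12, -0.52], [-0.37, -0.24], [0.2, 5.14], [0.25, -0.25]]
[ 0.4886  0.1711 -0.0385] [ 0.76 -0.4  -0.06 -0.44  0.09  0.72 -1.29  0.39  0.14 -0.47 -0.32 -0.37
  0.12  5.25  0.16 -0.32]
[ 0.4881  0.1706 -0.0305  0.0027 -0.0315] [ 0.84 -0.    0.13 -0.13 -0.13  0.26 -1.39 -0.15  0.06  0.01 -0.32  0.39
  0.11 -0.38  0.32 -0.04]
[ 0.4883  0.1709 -0.0243] [ 0.84 -0.13  0.22 -0.34 -0.17  0.8  -1.38  0.31  0.04 -0.03 -0.33  0.23
  0.02 -0.35  0.21 -0.14]
t 4.9333 pos [0.4536 0.3784 0.2373] head 179.53 q [ 0.65  0.1   1.78  0.    1.26 -0.91] F [-0.3 -0.8  0.5] w 0.997
frac [-0.0722 -0.4142  0.2345] roll 0.0096
[[-1.     0.008 -0.   ]
 [ 0.008  1.     0.   ]
 [ 0.     0.    -1.   ]]
```

servo_tool([
  {"hand": -1,"x": -0.0645,"y": -0.4145,"z": 0.0,"roll": 0.007},
  {"hand": -1,"x": -0.0645,"y": -0.4145,"z": 0.0,"roll": 0.007},
  {"hand": -1,"x": -0.0645,"y": -0.4145,"z": 0.0,"roll": 0.007},
  {"hand": -1,"x": -0.0645,"y": -0.4145,"z": 0.0,"roll": 0.007},
  {"hand": -1,"x": -0.0645,"y": -0.4145,"z": 0.05,"roll": 0.007},
  {"hand": -1,"x": -0.0645,"y": -0.4145,"z": 0.12,"roll": 0.007},
  {"hand": -1,"x": -0.0645,"y": -0.4145,"z": 0.18,"roll": 0.007},
  {"hand": -1,"x": -0.0645,"y": -0.4145,"z": 0.234,"roll": 0.007},
  {"hand": -1,"x": -0.0645,"y": -0.4145,"z": 0.234,"roll": 0.007},
  {"hand": -1,"x": -0.0645,"y": -0.4145,"z": 0.234,"roll": 0.007},
])

```text
time: 5.77
tool_pos: [0.4817, 0.1664, 0.119]
tcp_rot: [-0.055, -3.136, 0.003]
wrist_force: [0.9, -0.3, 0.4]
width: 1.001
grip_force: 0.0
```

```bash
python3 go.py .4842 .1709 0.0 178.3
```

```text
t 5.7667 pos [0.4817 0.1664 0.119 ] head 177.99 q [ 0.28  0.06  2.06 -0.    1.03 -1.25] F [ 0.9 -0.3  0.4] w 1.001
frac [-0.0059  0.0097  0.238 ] roll -0.0017
[[-0.999  0.035 -0.005]
 [ 0.035  0.999 -0.002]
 [ 0.005 -0.002 -1.   ]]
```

servo_tool([
  {"hand": -1,"x": -0.003,"y": 0.009,"z": 0.03,"roll": -0.002},
  {"hand": -1,"x": -0.003,"y": 0.009,"z": 0.06,"roll": -0.002},
  {"hand": -1,"x": -0.003,"y": 0.009,"z": 0.08,"roll": -0.002},
  {"hand": -1,"x": -0.003,"y": 0.009,"z": 0.08,"roll": -0.002},
  {"hand": -1,"x": -0.003,"y": 0.009,"z": 0.08,"roll": -0.002},
])

```text
time: 6.18
tool_pos: [0.4859, 0.1728, 0.0817]
tcp_rot: [0.043, 3.141, 0.0]
wrist_force: [-0.2, 0.2, -1.0]
width: 1.001
grip_force: 0.0
```

```bash
python3 go.py .4842 .1709 0.0 178.3
```

```text
t 6.1833 pos [0.4859 0.1728 0.0817] head 178.44 q [ 0.29  0.11  2.08 -0.    0.95 -1.25] F [-0.2  0.2 -1. ] w 1.001
frac [ 0.0034 -0.0038  0.1634] roll 0.0008
[[-1.     0.027  0.001]
 [ 0.027  1.     0.   ]
 [-0.001  0.    -1.   ]]
```

servo_tool([
  {"hand": -1,"x": 0.003,"y": -0.004,"z": 0.04,"roll": 0},
  {"hand": -1,"x": 0.003,"y": -0.004,"z": 0.08,"roll": 0},
  {"hand": -1,"x": 0.003,"y": -0.004,"z": 0.12,"roll": 0},
  {"hand": -1,"x": 0.003,"y": -0.004,"z": 0.145,"roll": 0},
  {"hand": -1,"x": 0.003,"y": -0.004,"z": 0.16,"roll": 0},
  {"hand": -1,"x": 0.003,"y": -0.004,"z": 0.16,"roll": 0},
  {"hand": -1,"x": 0.003,"y": -0.004,"z": 0.16,"roll": 0},
  {"hand": -1,"x": 0.003,"y": -0.004,"z": 0.16,"roll": 0},
])

```text
time: 6.85
tool_pos: [0.4853, 0.1712, 0.0022]
tcp_rot: [0.043, 3.139, 0.001]
wrist_force: [0.8, 0.2, 0.3]
width: 0.995
grip_force: 0.0
```

```bash
python3 go.py .4842 .1709 0.001 178.3
```

```text
t 6.85 pos [0.4853 0.1712 0.0022] head 178.43 q [ 0.29  0.22  2.13 -0.    0.78 -1.25] F [0.8 0.2 0.3] w 0.995
frac [ 0.0023 -0.0006  0.0025] roll 0.0007
[[-1.     0.027  0.002]
 [ 0.027  1.     0.001]
 [-0.002  0.001 -1.   ]]
```

servo_tool([
  {"hand": -1,"x": 0.002,"y": 0,"z": 0.004,"roll": 0},
  {"hand": 1,"x": 0.002,"y": 0,"z": 0.004,"roll": 0},
  {"hand": 1,"x": 0.002,"y": 0,"z": 0.004,"roll": 0},
  {"hand": 1,"x": 0.002,"y": 0,"z": 0.004,"roll": 0},
  {"hand": 1,"x": 0.002,"y": 0,"z": 0.004,"roll": 0},
  {"hand": 1,"x": 0.002,"y": 0,"z": 0.004,"roll": 0},
  {"hand": 1,"x": 0.002,"y": 0,"z": 0.004,"roll": 0},
  {"hand": 1,"x": 0.002,"y": 0,"z": 0.004,"roll": 0},
], grip_force=60)

```text
time: 7.52
tool_pos: [0.4835, 0.171, -0.0005]
tcp_rot: [0.043, 3.14, 0.001]
wrist_force: [-1.2, 0.2, 5.6]
width: 0.695
grip_force: 65.9
```

servo_tool([
  {"hand": 1,"x": 0,"y": 0,"z": -0.01,"roll": 0},
  {"hand": 1,"x": 0,"y": 0,"z": -0.03,"roll": 0},
  {"hand": 1,"x": 0,"y": 0,"z": -0.06,"roll": 0},
  {"hand": 1,"x": 0,"y": 0,"z": -0.09,"roll": 0},
  {"hand": 1,"x": 0,"y": 0,"z": -0.12,"roll": 0},
  {"hand": 1,"x": 0,"y": 0,"z": -0.15,"roll": 0},
  {"hand": 1,"x": 0,"y": 0,"z": -0.18,"roll": 0},
  {"hand": 1,"x": 0,"y": 0,"z": -0.21,"roll": 0},
  {"hand": 1,"x": 0,"y": 0,"z": -0.24,"roll": 0},
  {"hand": 1,"x": 0,"y": 0,"z": -0.26,"roll": 0},
])

```text
time: 8.35
tool_pos: [0.4831, 0.1708, 0.1303]
tcp_rot: [0.043, 3.14, 0.0]
wrist_force: [0.5, 0.1, -2.7]
width: 0.696
grip_force: 65.3
```

servo_tool([
  {"hand": 1,"x": 0,"y": 0,"z": -0.02,"roll": 0},
  {"hand": 1,"x": 0,"y": 0,"z": -0.04,"roll": 0},
  {"hand": 1,"x": 0,"y": 0,"z": -0.045,"roll": 0},
  {"hand": 1,"x": 0,"y": 0,"z": -0.045,"roll": 0},
  {"hand": 1,"x": 0,"y": 0,"z": -0.045,"roll": 0},
  {"hand": 1,"x": 0,"y": 0,"z": -0.045,"roll": 0},
  {"hand": 1,"x": 0,"y": 0,"z": -0.045,"roll": 0},
  {"hand": 1,"x": 0,"y": 0,"z": -0.045,"roll": 0},
])

```text
time: 9.02
tool_pos: [0.4824, 0.1706, 0.1504]
tcp_rot: [-0.043, -3.14, 0.001]
wrist_force: [0.6, 0.1, -3.3]
width: 0.693
grip_force: 65.3
```

```bash
python3 go.py .4842 .1709 0.15 178.3; python3 - <<'E'
from h import *; import cv2
a=read_camera("scene"); cv2.imwrite("pics/lift.png",cv2.resize(a[110:210,150:250,::-1],(600,600),interpolation=cv2.INTER_CUBIC))
for z in(.12,.15): print((proj("scene",world([.488,.171,-.03,z],[[-.048,.03,0],[-.048,-.03,0],[.048,-.03,0],[-.048,-.03,.036],[.048,-.03,.036]]))-[150,110])*6)
E
```

```text
t 9.0167 pos [0.4824 0.1706 0.1504] head 178.43 q [ 0.29  0.02  2.03 -0.    1.09 -1.25] F [ 0.6  0.1 -3.3] w 0.693
frac [-0.0036  0.0007  0.0009] roll 0.0007
[[-1.     0.027 -0.001]
 [ 0.027  1.    -0.   ]
 [ 0.001 -0.    -1.   ]]
[[176.65231045 336.51468929]
 [276.03109678 382.61230268]
 [403.08857315 271.50952588]
 [267.44819199 322.85185611]
 [397.42396548 212.3473055 ]]
[[167.98473079 287.08842835]
 [268.90335936 332.98379329]
 [398.383597   222.36987629]
 [260.01851472 271.12102116]
 [392.52918635 161.22531822]]
```

View pics/lift.png

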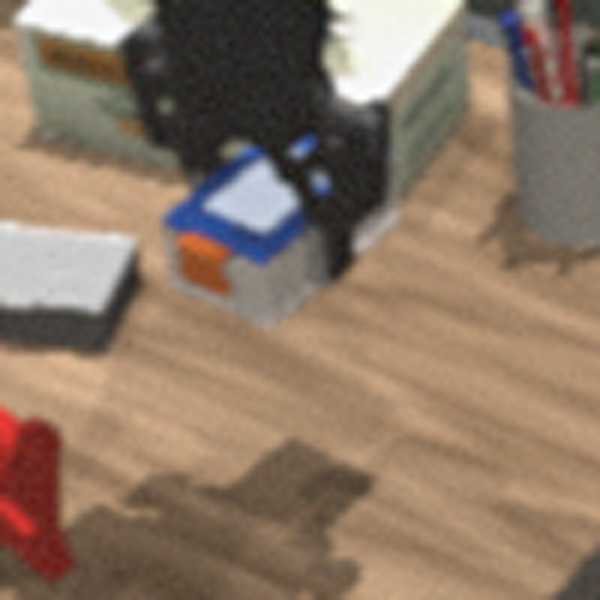

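The case hangs shut and level. Its near lower corner is at (268,328), against a predicted (269,333) for an underside height of 15 cm. The wrist carries 3.3 N, a plausible case weight, and the neighbours are untouched, so I hand it in.

```bash
python3 - <<'E'
from workcell import bot,ticket
s=bot.read_state(); print(abs(s["joint_vel"]).max(), s["tool_pos"], s["grip_force"]); print(ticket.finish_job())
E
```

```text
0.002700821621570242 [0.4825292  0.17066584 0.15058754] 65.28916150331497
the job is handed in; nothing more can be done
None
```

The cover is snapped shut, and I handed the job in with the case held still and level about 15 cm above the bench, carried by the gripper alone.

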